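Sort the counter: seasonings to the caddy, stationery to its tray

TASK

Tidy the worktop by sorting the four stray things. Stand the spice jar and the salt shaker upright in the two-bay seasoning caddy, one in each bay (either way round); stand the glue stick upright in the square well of the stationery tray and lay the box cutter flat in that tray's long trough, the same side up as it lies now. Set the things down rather than dropping them, and do not shift the kitchen timer, the sauce cup or the tin.

Things in the scene. Friction and masses are not known exactly. Their poses are not given: they have to be found in the camera images.
- spice_jar: Spice jar with green label and dark screw cap, standing upright: 44 mm diameter, 105 mm tall, about 0.11 kg. Origin at the centre of its underside, z up its axis. Grasp round the 42 to 44 mm body.
- shaker: Clear salt shaker with white contents and grey perforated cap, standing upright: 90 mm tall, body up to 44 mm diameter below 74 mm of height, cap 34 mm diameter above that; about 0.1 kg; stands on a slightly rounded foot and may lean about 2 degrees. Origin at the centre of its underside, z up its axis.
- glue_stick: Black glue stick with red bands, standing upright: 34 to 36 mm diameter, 86 mm tall, about 0.045 kg. Origin at the centre of its underside, z up its axis.
- box_cutter: Yellow snap-off box cutter lying flat, blade retracted and fixed: 21 mm wide (its x), 145 mm long (its y), 12 mm high; about 0.075 kg. Origin at the centre of its underside, z up. Grasp across its 21 mm width.
- seasoning_caddy: Light wooden open caddy, fixed to the worktop, 144 mm (x) by 74 mm (y), walls 36 mm high and 4 mm thick, with a cross wall in the middle: two square bays, 66 mm inside, centred at x = -35 and x = +35 mm, y = 0. The inner floor is at z = 4 mm. Origin at the centre of its underside, z up.
- stationery_tray: Long light wooden tray, fixed, 230 (x) by 62 mm (y), floor at z = 4 mm. Origin: centre of underside, z up. Square well, 54 mm inside, walls 40 mm high, at the +x end, centre x = +84, y = 0 mm. Rest: trough 164 (x) by 54 mm (y) inside, centre x = -29, y = 0, walls 20 mm high; both long side walls are cut away to the floor from x = -74 to +16 mm for fingers. Walls 4 mm thick.
- kitchen_timer: Bystander: white round kitchen timer with red grip, 66 mm diameter, 42 mm high. Origin at the centre of its underside. Leave it where it is.
- sauce_cup: Bystander: small grey sauce cup, 66 mm across the rim, 36 mm high. Origin at the centre of its underside. Leave it where it is.
- tuna_tin: Bystander: round food tin, 87 mm diameter, 40 mm high. Origin at the centre of its underside. Leave it where it is.
Not all that is in view belongs to the job. What is shaped like the shaker but blue or yellow is not meant.

How it is judged:
By the outcome, as a careful person would: the job done as asked, in the order asked, and still so for the second after the job is handed in, with the robot touching nothing.
It also fails if it takes over 109 s, if anything falls off the work surface, if the arm or the gripper's body presses on something with over 40 N, if the wrist force passes 120 N, or if a joint passes its speed limit or range.

ROBOT

A 7-joint arm with a two-finger parallel gripper is mounted at the origin on a cart in front of the work surface, level with it; the furniture and walls round the work are solid. World frame = base frame: x ahead of the robot, y to its left, z up, the work surface at z = 0. Lengths are in m, angles in rad, forces in N, time in s.
With the tool pointing down it reaches from about 0.35 to 0.9 m from the base axis. Payload 19.9 kg.
Tool frame: the origin (TCP) lies between the finger pads; the fingertips stand 19 mm ahead of it and the grasp point (between the pads) is the TCP; z points along the fingers, y is the line along which they close (so a half turn about z gives the same grasp; the last joint's range is limited). The gripper opens to 94 mm and grips with 3 to 60 N. Pads are 16 mm wide; open, the fingers measure 119 mm over their backs; the gripper's body (75 mm by 177 mm) begins 78 mm behind the grasp point.
Start: joints at [-1.313, 0.417, -0.01, 1.614, 0.005, 1.111, -0.053], TCP at [0.184, 0.597, 0.224] pointing down, gripper open.
Joint ranges: [-2.81, 2.81], [-0.39, 2.02], [-1.27, 1.25], [0.06, 2.57], [-1.19, 4.33], [0.19, 2], [-2.82, 2.82]. Speed limits (rad/s): [1.89, 1.89, 2.39, 2.39, 3.01, 3.01, 3.01].

INTERFACE

Orientations are given as a 3x3 rotation matrix whose columns are the frame's x, y, z axes.
In Python, from rig import robot gives the robot as it stands. Calls block until the motion is done:
- robot.move_ptp(position, orientation): joint-space move of the TCP to a pose.
- robot.move_linear(position, velocity=0.15, frame=None, threshold=None): straight line of the TCP; frame=None keeps the orientation; velocity is the mean speed in m/s. With threshold (N) it stops when the force on the tool has changed by that much, and returns True; else False.
- robot.goto_joints(angles): joint-space move.
- robot.gripper_to(opening): finger opening in m; the grip force is fixed at half the most; returns when the fingers have stopped.
- robot.pause(seconds).
- robot.ik(position, orientation): joint angles nearest the present ones, or None.
- robot.get_state(): the state.
- robot.grab_frame(name): name is "scene" or "top" or "wrist"; returns the picture (420x560x3 uint8, red, green, blue); there is no depth.
- robot.camera_info(name): a dict with "fx", "fy", "cx", "cy" (pixels), "rvec" (rotation vector, rad) and "tvec" (3), from world to camera coordinates, as OpenCV has them. Camera axes: x right, y down, z forward; pixel columns grow to the right and rows downward; lengths in m; the calibration is good to about 2 mm. A picture is of the moment at which its call begins: read the wrist's pose just before it. camera_info takes no time and is no camera call; for the wrist camera it gives the pose at the moment of the call.
A pose or a line that the arm cannot do raises robot.PlanningError and nothing moves.
- robot.sign_off(): hands the job in; it is judged then, once.
The state is a dict: "time": time; "qpos": joint angles; "joint_vel": joint speeds; "effort": joint torques, N m; "ee_pos": TCP position; "tool_rot": TCP orientation; "force": force on the tool from outside, world axes, zero at the start; "moment": the same for the moment, N m; "opening": finger opening in m; "grasp_force": force on a finger pad.
Only numpy, scipy, OpenCV 4.12 (cv2) and the standard library are available. Lean on these libraries where they do the work, as an engineer would, in place of code of your own. Each camera call takes 0.05 s, during which the arm holds its last target. There are 200 camera calls.

## Working session

There is one attempt and no reset: what is moved stays moved. The work goes in short steps, each a Python script; the robot and the scene stay as the last script left them, time stands still between calls to the robot, and variables do not carry over. Pictures are saved under pics/ and viewed, at most 14 in all, crops included, and the job is handed in when it is done.

```bash
mkdir -p pics; cat > h.py <<'E'
import numpy as np, cv2
from rig import robot
def snap(n,f):
    im=robot.grab_frame(n); cv2.imwrite('pics/'+f,im[:,:,::-1]); return im
def cam(n):
    c=robot.camera_info(n); K=np.array([[c['fx'],0,c['cx']],[0,c['fy'],c['cy']],[0,0,1.]])
    return K,np.array(c['rvec'],float),np.array(c['tvec'],float)
def pix2w(C,u,v,z):
    K,r,t=C; R=cv2.Rodrigues(r)[0]; o=-R.T@t; d=R.T@np.linalg.inv(K)@[u,v,1]
    return o+d*(z-o[2])/d[2]
def w2pix(C,p):
    K,r,t=C; return cv2.projectPoints(np.array(p,float).reshape(-1,1,3),r,t,K,None)[0].reshape(-1,2)
def down(a): # closing axis y at angle a in world
    y=np.array([np.cos(a),np.sin(a),0]); z=np.array([0,0,-1.]); return np.column_stack([np.cross(y,z),y,z])
E
python3 - <<'E'
from h import *
for n in('top','scene'):
    snap(n,n+'0.png'); C=cam(n); R=cv2.Rodrigues(C[1])[0]; print(n,C[0][0,0],-R.T@C[2],R[2])
s=robot.get_state(); print(s['time'],s['tool_rot'],s['ee_pos'])
E
```

```text
top 456.3346081883395 [0.31159156 0.15472318 1.16899563] [ 0.18702363 -0.01100485 -0.98229377]
scene 388.6937596437456 [ 0.1301812  -0.364185    0.71400801] [ 0.44581068  0.54375393 -0.71104465]
0.1 [[-9.55697049e-01  2.94352017e-01 -2.02530314e-04]
 [ 2.94352061e-01  9.55696451e-01 -1.07635830e-03]
 [-1.23270734e-04 -1.08828766e-03 -9.99999400e-01]] [0.18391149 0.59698917 0.223888  ]
```

View pics/top0.png

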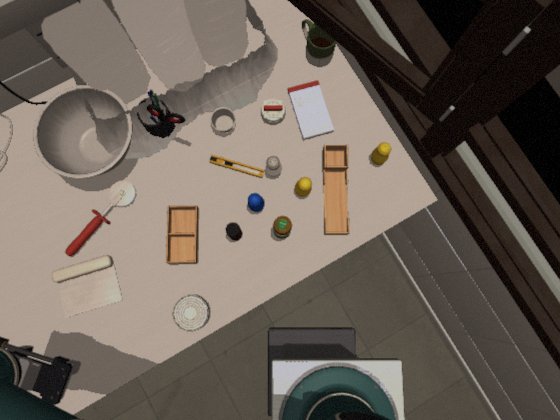

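View pics/scene0.png

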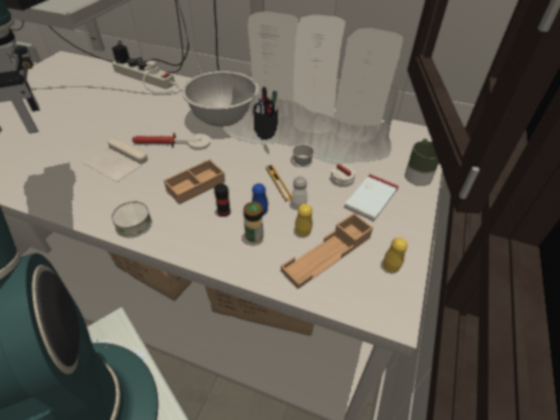

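The top view shows the caddy at (183,235), the tray at (336,190) with its well at the upper end, and the glue stick at (234,232). The jar is at (282,227), the cutter at (237,166), the timer at (273,110), the cup at (222,122) and the tin at (190,312).

Shaker-like candidates in the top view are blue (256,202), yellow (304,187), yellow (381,153) and clear/grey (273,166). Only the last has white contents and a grey cap, so I'll confirm it in a crop.

```bash
python3 - <<'E'
from h import *
im=cv2.imread('pics/top0.png')[135:275,150:360]
cv2.imwrite('pics/c1.png',cv2.resize(im,None,fx=3.8,fy=3.8,interpolation=cv2.INTER_CUBIC))
im=cv2.imread('pics/scene0.png')[140:290,160:390]
cv2.imwrite('pics/c2.png',cv2.resize(im,None,fx=3.4,fy=3.4,interpolation=cv2.INTER_CUBIC))
E
```

```text
(no output)
```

View pics/c1.png

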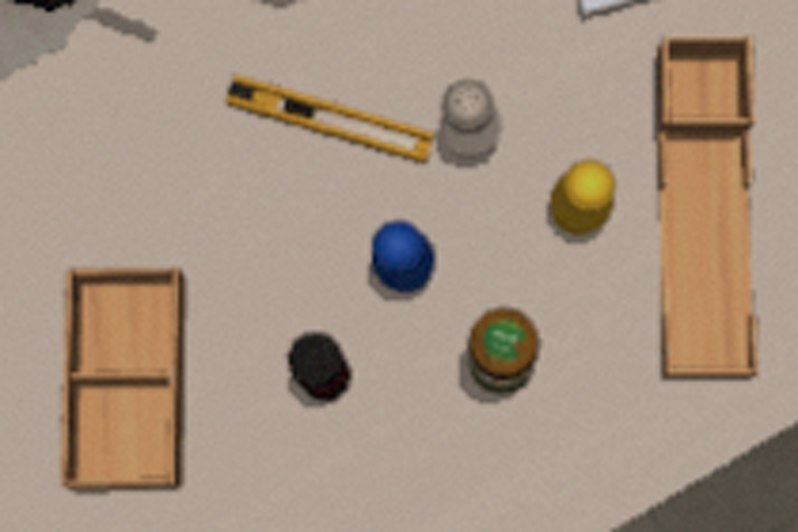

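View pics/c2.png

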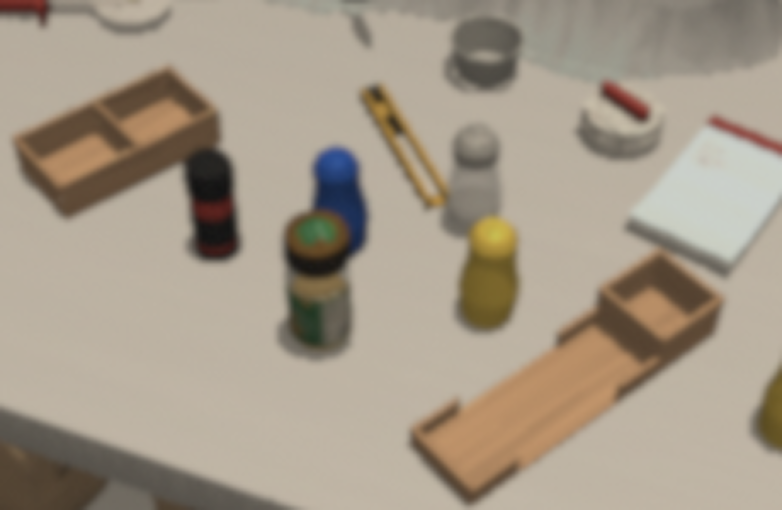

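The crops confirm the clear shaker: white body and perforated grey cap, at crop 1 (467,104). Next I'll convert pixels to positions and check the sizes.

```bash
cat >> h.py <<'E'
def P(x,y,z,C):
    return pix2w(C,(x+.5)/3.8+149.5,(y+.5)/3.8+134.5,z)
E
python3 - <<'E'
from h import *
np.set_printoptions(precision=4,suppress=True)
C=cam('top'); n=lambda v:np.linalg.norm(v)
for k,x,y,z in(('jar',504,342,.105),('glue',316,358,.086),('shaker',467,104,.088),('blue',402,240,.088),('yel',590,184,.088)): print(k,P(x,y,z,C))
c=[P(x,y,.012,C) for x,y in((235,75),(228,103),(427,160),(433,133))]
a=(c[0]+c[1])/2;b=(c[2]+c[3])/2; print('cutter',(a+b)/2,n(a-b),n(c[0]-c[1]),np.degrees(np.arctan2(*(b-a)[1::-1])))
t=[P(x,y,z,C) for x,y,z in((661,38,.04),(750,38,.04),(755,376,.02),(665,377,.02))]
a=(t[0]+t[1])/2;b=(t[2]+t[3])/2; print('tray',(a+b)/2,n(a-b),n(t[0]-t[1]),n(t[2]-t[3]),np.degrees(np.arctan2(*(a-b)[1::-1])))
t=[P(x,y,.036,C) for x,y in((70,270),(181,269),(181,487),(65,487))]
a=(t[0]+t[1])/2;b=(t[2]+t[3])/2; print('caddy',(a+b)/2,n(a-b),n(t[0]-t[1]),n(t[2]-t[3]),np.degrees(np.arctan2(*(a-b)[1::-1])))
# scene view cross-check: reprojection into scene crop c2
S=cam('scene')
for k,p in(('jar',P(504,342,.105,C)),('glue',P(316,358,.086,C)),('shaker',P(467,104,.09,C))):
    print(k,(w2pix(S,p)-[160,140])*3.4)
W=cam('wrist');R=cv2.Rodrigues(W[1])[0];s=robot.get_state();print('wristcam in tool',s['tool_rot'].T@(-R.T@W[2]-s['ee_pos']),s['tool_rot'].T@R.T)
E
```

```text
jar [0.4691 0.1356 0.105 ]
glue [0.4616 0.2535 0.086 ]
shaker [0.6269 0.1589 0.088 ]
blue [0.5371 0.2001 0.088 ]
yel [0.574  0.0799 0.088 ]
cutter [0.6391 0.2534 0.012 ] 0.1434404506945259 0.020582921531263555 -106.49006916529426
tray [ 0.5733 -0.0034  0.03  ] 0.2303215388278933 0.060712171422122506 0.06020383393309943 0.06479747880281557
caddy [0.4558 0.3834 0.036 ] 0.14357690289159933 0.0734704333410221 0.0750173805147391 1.587943902447099
jar [[312.9956 230.3398]]
glue [[206.2646 160.3513]]
shaker [[471.4906 130.6262]]
wristcam in tool [ 0.082  -0.0007 -0.1604] [[-0.0003 -0.9599 -0.2802]
 [ 1.     -0.0005  0.0005]
 [-0.0006 -0.2802  0.9599]]
```

All sizes match: caddy 144×74, tray 230×61, cutter 143×21. The scene view agrees too. Starting with the jar.

```bash
cat >> h.py <<'E'
H=.23
def st(m):
    s=robot.get_state(); print(m,round(s['time'],1),s['ee_pos'].round(4) if hasattr(s['ee_pos'],'round') else s['ee_pos'],'open %.4f grip %.1f'%(s['opening'],s['grasp_force']),np.round(s['force'],1))
def pick(x,y,a,z,op):
    robot.gripper_to(op); robot.move_ptp([x,y,H],down(a))
    robot.move_linear([x,y,z+.02],.2)
    if robot.move_linear([x,y,z],.06,threshold=8): st('CONTACT'); raise SystemExit
    robot.gripper_to(0.0); st('gripped'); robot.move_linear([x,y,H],.2); st('lifted')
def place(x,y,a,z,op): # z: TCP height at which it should rest
    robot.move_ptp([x,y,H],down(a)); robot.move_linear([x,y,z+.015],.2)
    print('touch',robot.move_linear([x,y,z-.003],.03,threshold=4)); st('down')
    robot.gripper_to(op); robot.move_linear([x,y,H],.25); st('clear')
E
python3 - <<'E'
from h import *
d=np.pi/2
pick(.4691,.1356,d,.060,.066)
place(.4208,.3824,d,.064,.060)
snap('top','top1.png')
E
```

```text
gripped 4.5 [0.4692 0.1356 0.0602] open 0.0439 grip 30.0 [-0.7 -1.   3.4]
lifted 5.5 [0.4686 0.1354 0.229 ] open 0.0438 grip 30.0 [-0.1  0.1 -1.2]
touch True
down 8.0 [0.4208 0.3824 0.0638] open 0.0434 grip 30.0 [1.2 0.2 1.1]
clear 9.2 [0.4203 0.382  0.2287] open 0.0604 grip 0.0 [-0.1 -1.  -0.6]
```

```bash
python3 - <<'E'
from h import *
d=np.pi/2
pick(.6269,.1589,d,.056,.066)
place(.4908,.3844,d,.062,.060)
im=cv2.resize(snap('top','top2.png')[135:345,150:430],None,fx=2.8,fy=2.8,interpolation=2); cv2.imwrite('pics/c3.png',im[:,:,::-1])
E
```

```text
gripped 12.8 [0.627  0.1589 0.0561] open 0.0385 grip 29.7 [-0.1 -0.   1.5]
lifted 13.8 [0.6263 0.1588 0.2288] open 0.0390 grip 29.5 [-0.2 -0.3 -0.5]
touch True
down 16.3 [0.4907 0.3843 0.06  ] open 0.0388 grip 30.2 [-0.6 -1.1  8.5]
clear 17.7 [0.4903 0.3841 0.2286] open 0.0601 grip 0.0 [ 0.6 -0.7 -0.4]
```

View pics/c3.png

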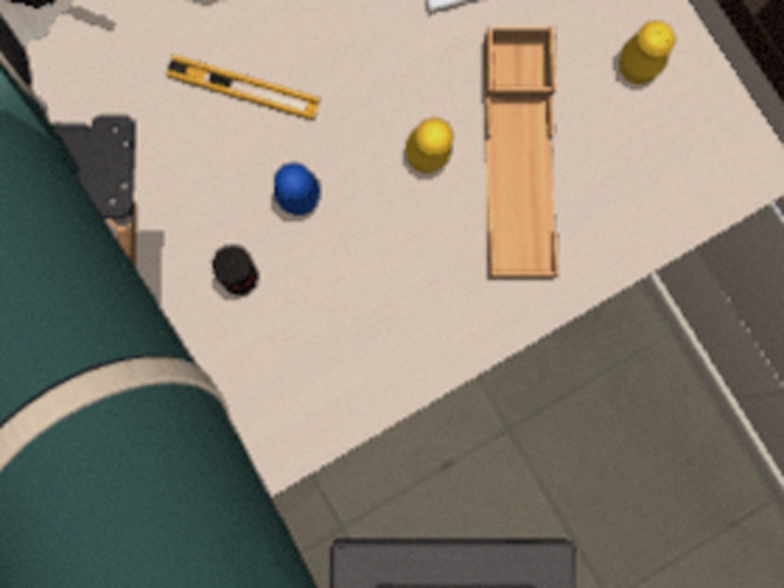

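The arm hides the caddy here. The cutter (243,87), glue stick (235,268) and decoys are undisturbed. Glue stick next.

```bash
python3 - <<'E'
from h import *
d=np.pi/2
pick(.4616,.2535,d,.062,.058)
place(.6573,-.0034,d,.066,.050)
im=cv2.resize(snap('top','top3.png')[95:305,140:420],None,fx=2.8,fy=2.8,interpolation=2); cv2.imwrite('pics/c4.png',im[:,:,::-1])
for a in(163.5,-16.5): print(a,robot.ik([.6391,.2534,.022],down(np.radians(a))))
for a in(90,-90): print(a,robot.ik([.5443,-.0034,.026],down(np.radians(a))))
E
```

```text
gripped 20.4 [0.4617 0.2536 0.0621] open 0.0341 grip 30.0 [ 0.7 -0.   1.2]
lifted 21.4 [0.4611 0.2532 0.229 ] open 0.0338 grip 30.0 [ 0.3 -0.4 -0.1]
touch True
down 24.1 [ 0.6573 -0.0031  0.0657] open 0.0336 grip 30.0 [0.3 1.1 3. ]
clear 25.3 [ 0.6567 -0.0033  0.2286] open 0.0502 grip 0.0 [-0.5  1.4 -0.5]
163.5 [-0.50129914  0.75393256  0.11577844  1.57095802 -0.1080634   0.82297086
  2.51053594]
-16.5 [-0.8834248   0.88203378  0.71070124  1.58583773 -0.67695533  0.93400221
 -0.22502883]
90 [-0.34642545  0.58069161  0.37308062  1.9601735  -0.33222357  0.65997007
  1.80673755]
-90 [-0.82632746  0.8903054   1.07759943  1.97408773 -1.00551758  0.94543905
 -0.78801549]
```

View pics/c4.png

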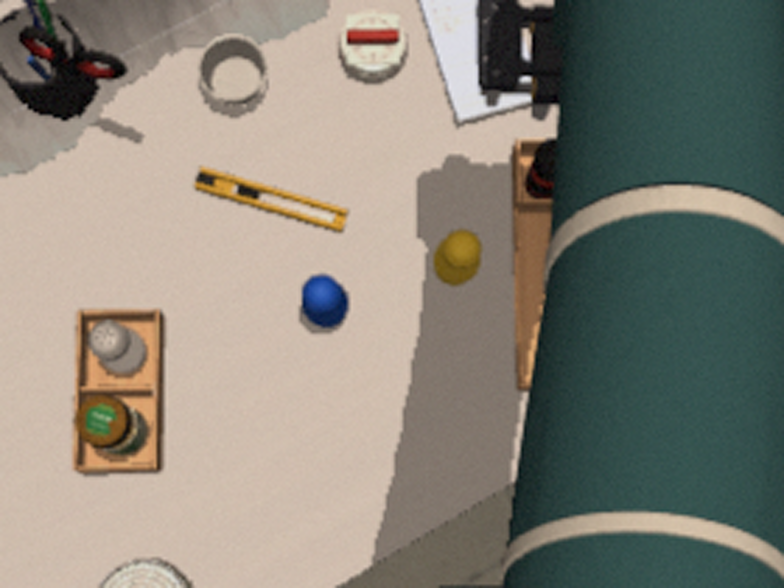

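The jar (105,420) and shaker (118,345) stand in separate bays, and the cup, timer and cutter are in place. Now the cutter.

```bash
python3 - <<'E'
from h import *
pick(.6391,.2534,np.radians(163.5),.022,.045)
place(.5443,-.0034,np.pi/2,.026,.040)
robot.move_ptp([.5,.25,.3],down(np.pi/2)); robot.goto_joints([-1.313,.417,-.01,1.614,.005,1.111,-.053]); robot.pause(.3)
st('home')
im=cv2.resize(snap('top','top4.png')[95:345,140:420],None,fx=2.4,fy=2.4,interpolation=2); cv2.imwrite('pics/c5.png',im[:,:,::-1])
snap('scene','scene4.png')
E
```

```text
gripped 28.8 [0.6392 0.2534 0.0222] open 0.0208 grip 30.0 [-0.4  0.5  2.4]
lifted 30.0 [0.6386 0.2532 0.2287] open 0.0210 grip 30.0 [-0.1 -0.5 -1.4]
touch True
down 32.7 [ 0.5442 -0.0033  0.0257] open 0.0206 grip 30.0 [ 1.6 -0.1  1.8]
clear 34.1 [ 0.5437 -0.0033  0.2288] open 0.0398 grip 0.0 [-0.4  0.6 -0.9]
home 37.2 [0.1848 0.5968 0.2246] open 0.0398 grip 0.0 [ 0.1 -0.6  0. ]
```

View pics/c5.png

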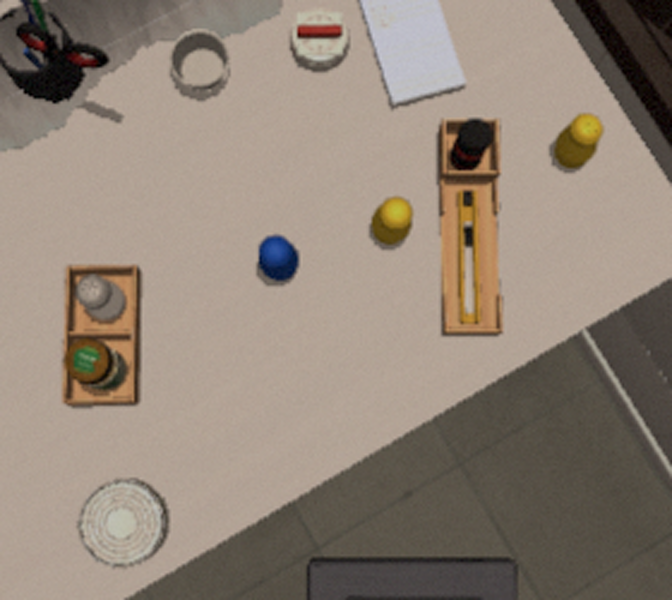

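View pics/scene4.png

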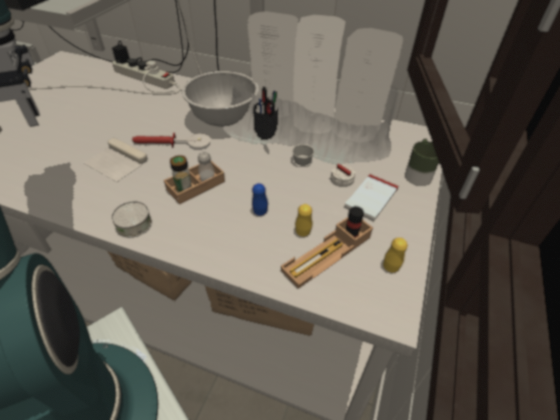

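In the top crop, the jar (90,360) and shaker (100,297) stand in their bays, the glue stick (470,143) stands in the well, and the cutter (468,257) lies in the trough, same side up. The bystanders are unmoved, and the scene view agrees.

```bash
python3 -c "from rig import robot; print(robot.sign_off())"
```

```text
the job is handed in; nothing more can be done
None
```

All four things are sorted as asked and the job is handed in, after about 37 s of robot time; the final pictures show the timer, sauce cup and tin where they were.

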